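# Index the swing arm one hole

## Robot

A 7-joint arm with a two-finger parallel gripper is mounted at the origin on a cart in front of the work surface, level with it; the furniture and walls round the work are solid. World frame = base frame: x ahead of the robot, y to its left, z up, the work surface at z = 0. Lengths are in m, angles in rad, forces in N, time in s.
With the tool pointing down it reaches from about 0.425 to 1.025 m from the base axis. Payload 9.4 kg.
Tool frame: the origin (TCP) lies between the finger pads; the fingertips stand 19 mm ahead of it and the grasp point (between the pads) is the TCP; z points along the fingers, x is the direction in which the jaws open and shut, and the axes are right-handed (so a half turn about z gives the same grasp; the last joint's range is limited). The gripper opens to 93 mm and grips with 3 to 60 N. Pads are 15 mm wide; open, the fingers measure 128 mm over their backs; the gripper's body (75 mm by 188 mm) begins 65 mm behind the grasp point.
Start: joints at [1.267, 0.599, -0.003, 1.599, 0.002, 0.943, -0.08], TCP at [0.163, -0.706, 0.238] pointing down, gripper open.
Joint ranges: [-2.57, 2.57], [-0.35, 1.97], [-1.29, 1.29], [0.11, 2.56], [-1.05, 4.19], [0.11, 1.86], [-2.63, 2.63]. Speed limits (rad/s): [2.22, 2.22, 3.01, 3.01, 3.14, 3.14, 3.14].

## Interface

Orientations are given as a unit quaternion [x, y, z, w].
In Python, from plant import robot gives the robot as it stands.
- The arm moves only by the tool drive_tool, never from a script. Its argument "commands" is a list of rows, each an object of numbers: "dx", "dy", "dz": the shift along the tool's x, y, z in cm; "rx", "ry", "rz": the turn, a rotation vector about the tool's x, y, z in degrees; "jaw": the opening, from 0 (shut) to 1 (fully open). In form: [{"dx": .., "dy": .., "dz": .., "rx": .., "ry": .., "rz": .., "jaw": ..}, ...]. A call has 1 to 12 rows; each row is the pose to reach, as a shift and turn from the pose commanded when the call began, along the tool's axes at that moment; what a row does not reach only later rows make up. A row lasts 1/10 s, in which the tool goes at most 50 mm and 8.59 degrees, less where a joint would pass 70% of its speed; a pose out of reach is approached as far as the arm can. A call with a gripper value outside its range is refused whole. The fingers move at their own pace and stop on an object; "newtons" is the grip in N (left out, the last holds). Time passes only in rows, so rows that repeat a pose let the fingers close. It gives the time, the measured TCP pose, the force and the opening at its end, in the units of the state.
- robot.sense(): the state, without advancing time (a new reading comes with each control period).
- robot.read_camera(name): name is "scene" or "top" or "wrist"; returns the picture (480x640x3 uint8, blue, green, red); there is no depth.
- robot.get_calibration(name): a dict with "mtx" (3x3 intrinsics, pixels), "position" and "orientation" of the camera in the world; the wrist camera has in their place "hand_eye" (4x4, takes a point from camera to tool coordinates, whose origin is the TCP and whose axes are the tool frame's). Camera axes: x right, y down, z forward; pixel columns grow to the right and rows downward; lengths in m; the calibration is good to about 2 mm. A picture is of the moment at which its call begins: read the wrist's pose just before it. get_calibration takes no time and is no camera call.
- robot.sign_off(): hands the job in, once; it reports no verdict.
Trained networks look in the newest picture that a camera, given by its name, has taken for a name from the list of things; names that differ only in an ending like _2 or _b are one class to them, and where a whole thing is asked for, a point or a joint stands for the part that bears it (a point fixed in the world has none). Each returns a list of dicts, best first, with "conf" (0 to 1); they miss things now and then, are a little off and sometimes report something else, mostly with a low value. They report only what shows in the picture. A call takes as long as a camera call. They do not tell look-alikes from the thing itself.
- robot.trace(target, camera): "mask" (480x640 bool, what is visible of it) and "box" ([left, top, width, height] in pixels, round what is visible of it).
- robot.landmark_of(target, camera): "xy" ([column, row] in pixels: a listed point, or the origin of a listed thing).
The state is a dict: "time_s": time; "q": joint angles; "joint_velocities": joint speeds; "joint_torque": joint torques, N m; "tcp_pos": TCP position; "tool_rot": TCP orientation; "contact_force": force on the tool from outside, world axes, zero at the start; "wrist_torque": the same for the moment, N m; "gripper_width": finger opening in m.
Only numpy, scipy, OpenCV 4.12 (cv2) and the standard library are available. Lean on these libraries where they do the work, as an engineer would, in place of code of your own. Each camera call takes 0.05 s, during which the arm holds its last target.

## Task

The fixture's swing arm is pinned in its middle hole, so its guide bush hangs between two stations. Hook a fingertip through the pull ring, lift the spring pin by the underside of the ring's top bar (do not pinch it), swing the arm one hole so that the guide bush stands over the open housing (not the closed puck), and let the pin drop fully home there. Do not force the ring, and neither lift nor shift the housing, the puck or the small things standing around.

Things in the scene. Friction and masses are not known exactly. Their poses are not given: they have to be found in the camera images.
- ring_center (a point): Centre of the steel pull ring on the spring index pin, 92.5 mm above the bench with the pin home. Upright ring of 6 mm bar, opening 62 mm wide, 53 mm high, fixed on the pin. Axes are the arm's: x from the ring to the pivot (the ring's opening faces along x), z up. A finger slanting about 45 deg down toward the pivot, from the -x side, enters it and, raised, lifts its top bar.
- ring_bar: The ring's straight top bar, 6 mm round; origin at its middle, 29 mm above the ring's centre, axes the arm's (bar along y). The fingertip bears on its underside. An 8 mm thick strip stands along its upper side (11.5 mm up), so it is no place to pinch. Below the ring: the pin's collar (top 61 mm above the bench, pin home) and the arm's tail (32 mm wide, top at 32 mm).
- index_pin (a joint): Height of the index pin above home, m: 0 = fully home in a hole, at most 0.022. The spring pushes it down with 3 N at home, 6 N at the top. The 10 mm nose reaches 12 mm into the 13 mm holes: it is clear from 0.0125 up; let go between holes it rides on the sector at about 0.012 and drops home when the arm comes over a hole.
- swing_arm (a joint): Angle of the arm about its upright pivot, rad, counter-clockwise positive from above. Five holes at -1.047, -0.524, 0, 0.524, 1.047 (30 deg apart); starts in the middle one. Light friction (about 1 N at the ring), stays where left, about 0.012 rad of play either way in a hole; end stops just past the last holes.
- fixture: The fixture, fixed to the bench; origin at bench height on the pivot axis, x toward the station board (to the robot's left, but for some yaw), y toward the robot. The pin is 120 mm from the pivot on the -x side (arm at 0), over the five-hole sector, 18 mm thick. Pivot column 52 mm across, 119 mm tall. The boom (underside at 92 mm) reaches 165 mm the other way.
- guide_tip (a point): Lower end of the brass guide bush under the far end of the boom, on its axis, 165 mm from the pivot on the side opposite the ring, 70 mm above the bench: when the ring goes one way, the guide goes the other. Axes are the arm's (x outward).
- housing_center (a point): Centre, half-way up, of the open black housing (hollow round tray with a light disc in its floor, 141 mm across, 33 mm tall), loose in one of the two stations on the 8 mm station board, the one nearer the robot or the one farther off. One hole of swing brings the guide over its centre.
- puck_center (a point): Centre, half-way up, of the finished puck (closed, grey top with a small stud, 148 mm across, body 40 mm tall), loose in the other station.
- bush_1: Bystander: pale flanged bush, 24 mm across, 22 mm tall; loose on the bench beside the fixture, origin at the centre of its underside.
- spacer_block: Bystander: small pale block with two holes, 30x50x20 mm; loose on the bench beside the fixture, origin at the centre of its underside.
- stop_nut: Bystander: dark knurled nut, 24 mm across, 14 mm tall; loose on the bench beside the fixture, origin at the centre of its underside.
- lid_a: Bystander: white round flanged lid, 116 mm across, 26 mm tall; loose on the bench beside the fixture, origin at the centre of its underside.
- tape_1: Bystander: roll of tape lying flat, 62 mm across, 19 mm tall; loose on the bench beside the fixture, origin at the centre of its underside.
Mind the look-alikes: they are no part of the job. Leave any orange look-alike of the part that bears housing_center alone.

How it is judged:
On the way, in this order (a step that is already met when the one before it is completed fails the run):
1. the pin is lifted clear of the middle hole by the fingers under the ring's top bar (not pinched), the arm still there (value of joint index_pin above 0.0125 m and value of joint swing_arm between -0.2 and 0.2 rad and contact force between the fingers and ring_bar above 1 N), for 0.1 s.
2. the arm is swung, pin still lifted, until the guide is nearly over the open housing (horizontal distance between guide_tip and housing_center below 0.035 m and value of joint index_pin above 0.008 m).
At the end, for the whole second after the job is handed in: The guide bush is within 10 mm (seen from above) of the open housing's centre, the index pin is home within 2 mm in that hole, and the arm is at rest (horizontal distance between guide_tip and housing_center below 0.01 m and value of joint index_pin below 0.002 m and velocity of joint swing_arm between -0.03 and 0.03 rad/s); the robot touches nothing.
It fails at once if the ring or pin is forced (over 30 N from the fingers) (contact force between the fingers and index_pin above 30 N).
It fails at once if the housing or the puck is lifted or shifted more than 12 mm (distance of any of housing_center, puck_center from where it was at the start of the episode above 0.012 m).
It fails at once if a small thing beside the fixture is lifted or shifted more than 20 mm (distance of any of bush_1, spacer_block, stop_nut, lid_a, tape_1 from where it was at the start of the episode above 0.02 m).
It also fails if it takes over 45 s, if anything falls off the work surface, if the arm or the gripper's body presses on something with over 40 N, if the wrist force passes 120 N, or if a joint passes its speed limit or range.

## Working session

There is one attempt and no reset: what is moved stays moved. The work goes in short steps, Python scripts to look and compute and a tool call to move; the robot and the scene stay as the last step left them, time stands still between calls to the robot, and variables do not carry over. Pictures are saved under pics/ and viewed, and the job is handed in when it is done.

Besides the shell and the picture viewer there is one more tool, called after "Request:" by a JSON object that holds its "op" and its "data". drive_tool: Moves the arm, as the interface text tells. Its arguments: {"type":"object","properties":{"commands":{"type":"array"},"newtons":{"type":"number"}},"required":["commands"]}

```bash
ls; mkdir -p pics; cat > a.py <<'E'
from plant import robot
import cv2,numpy as np
print({k:np.round(v,3) for k,v in robot.sense().items()})
for n in ("scene","top"):
    im=robot.read_camera(n); cv2.imwrite(f"pics/{n}0.png",im)
    c=robot.get_calibration(n); print(n,c)
    for t in ("ring_center","ring_bar","guide_tip","housing_center","puck_center","fixture","bush_1","spacer_block","stop_nut","lid_a","tape_1"):
        print(t,[(np.round(d["xy"],1).tolist(),round(d["conf"],2)) for d in robot.landmark_of(t,n)][:3])
print(robot.sense()["time_s"], robot.get_calibration("wrist"))
E
python3 a.py
```

```text
pics
{'time_s': np.float64(0.0), 'q': array([ 1.267,  0.6  , -0.003,  1.6  ,  0.002,  0.943, -0.08 ]), 'joint_velocities': array([-0.002, -0.001, -0.   ,  0.   ,  0.001, -0.002, -0.001]), 'joint_torque': array([ 0.0000e+00, -7.6508e+01,  1.4970e+00, -2.5236e+01, -5.2000e-02,
        1.7000e-02,  0.0000e+00]), 'tcp_pos': array([ 0.163, -0.706,  0.237]), 'tool_rot': array([ 0.783, -0.623, -0.001, -0.   ]), 'contact_force': array([-0.986, -0.088, -0.073]), 'wrist_torque': array([-0.023,  0.011,  0.038]), 'gripper_width': np.float64(0.093)}
scene {'mtx': array([[477.24202497,   0.        , 321.56091113],
       [  0.        , 477.24202497, 232.77622413],
       [  0.        ,   0.        ,   1.        ]]), 'position': array([0.26404691, 0.4455056 , 0.78453327]), 'orientation': array([-0.30138305,  0.89636272, -0.30804496,  0.10397324])}
ring_center [([316.5, 218.4], 0.74), ([321.4, 203.3], 0.27)]
ring_bar [([318.5, 202.9], 0.54)]
guide_tip [([270.0, 357.7], 0.69)]
housing_center [([348.8, 164.3], 0.94), ([236.3, 341.9], 0.69)]
puck_center [([329.4, 367.3], 0.8), ([271.5, 357.2], 0.22)]
f
[... 870 characters left out ...]
cer_block [([327.9, 318.2], 0.88)]
stop_nut [([249.8, 201.1], 0.42), ([328.9, 317.5], 0.31)]
lid_a [([357.9, 171.8], 0.67), ([292.1, 299.8], 0.22)]
tape_1 [([393.1, 246.8], 0.82)]
1.2 {'mtx': array([[338.97035763,   0.        , 312.0655668 ],
       [  0.        , 338.97035763, 239.58726059],
       [  0.        ,   0.        ,   1.        ]]), 'hand_eye': array([[ 9.99999719e-01, -5.56928790e-05, -7.47382137e-04,
         4.64979898e-04],
       [ 2.40273697e-04,  9.68420371e-01,  2.49322939e-01,
        -6.74468234e-02],
       [ 7.09894573e-04, -2.49323049e-01,  9.68420112e-01,
        -1.47241781e-01],
       [ 0.00000000e+00,  0.00000000e+00,  0.00000000e+00,
         1.00000000e+00]])}
```

View pictures.

View pics/scene0.png

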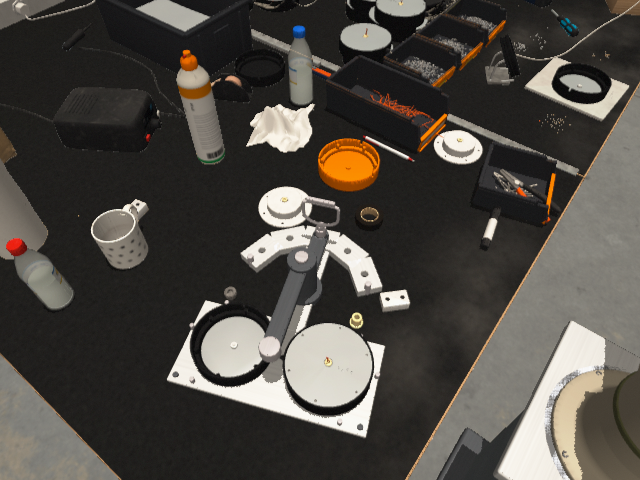

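View pics/top0.png

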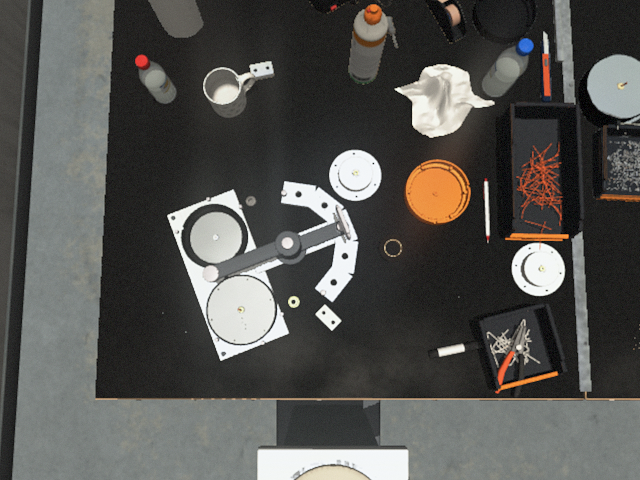

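```bash
cat > h.py <<'E'
from plant import robot
import cv2,numpy as np
from scipy.spatial.transform import Rotation as R
def ray(n,px):
    c=robot.get_calibration(n); d=np.linalg.inv(c["mtx"])@np.array([px[0],px[1],1.])
    return np.array(c["position"]),R.from_quat(c["orientation"]).as_matrix()@d
def atz(n,px,z):
    o,d=ray(n,px); return o+d*(z-o[2])/d[2]
def tri(px1,px2,a="scene",b="top"):
    A=np.zeros((3,3));v=np.zeros(3)
    for n,p in((a,px1),(b,px2)):
        o,d=ray(n,p);d=d/np.linalg.norm(d);M=np.eye(3)-np.outer(d,d);A+=M;v+=M@o
    return np.linalg.solve(A,v)
def proj(n,P):
    c=robot.get_calibration(n);M=R.from_quat(c["orientation"]).as_matrix()
    p=M.T@(np.asarray(P)-c["position"]);q=c["mtx"]@p;return q[:2]/q[2]
E
cat > b.py <<'E'
from h import *
print("ring",atz("scene",(316.5,218.4),.0925),atz("top",(341.3,222.6),.0925),tri((316.5,218.4),(341.3,222.6)))
print("bar",atz("scene",(318.5,202.9),.1215))
print("fix",atz("scene",(302.3,293.2),0),atz("top",(292.7,248.3),0))
print("colscene",atz("scene",(302,257),.119),atz("top",(287.5,243.5),.119))
print("guide",atz("scene",(270,357.7),.07),atz("top",(215.6,274.6),.07))
print("hous",atz("scene",(236.3,341.9),.0245),atz("top",(216.8,236.1),.0245))
print("puck",atz("scene",(329.4,367.3),.028),atz("top",(242.9,308.5),.028))
print("lid",atz("scene",(284.2,206.2),0),atz("top",(357.9,171.8),0))
for n in("scene","top"):
    im=cv2.imread(f"pics/{n}0.png")
    x,y=(250,180) if n=="scene" else (270,170)
    cv2.imwrite(f"pics/{n}0c.png",cv2.resize(im[y:y+120,x:x+140],None,fx=5,fy=5,interpolation=cv2.INTER_CUBIC))
E
python3 b.py
```

```text
ring [ 0.6189037  -0.00571054  0.0925    ] [ 0.61873896 -0.01732955  0.0925    ] [ 0.62348902 -0.01635848  0.07819859]
bar [ 0.62380486 -0.0185941   0.1215    ]
fix [0.57547307 0.09635312 0.        ] [0.57509437 0.08638741 0.        ]
colscene [0.57300043 0.09406276 0.119     ] [0.57268791 0.09079572 0.119     ]
guide [0.5150156  0.25003499 0.07      ] [0.51333262 0.2415237  0.07      ]
hous [0.59578228 0.25090862 0.0245    ] [0.59896089 0.24958195 0.0245    ]
puck [0.4408029  0.19201067 0.028     ] [0.44367895 0.18980228 0.028     ]
lid [ 0.74349078 -0.05088442  0.        ] [ 0.7475619  -0.05849118  0.        ]
```

View pics/scene0c.png

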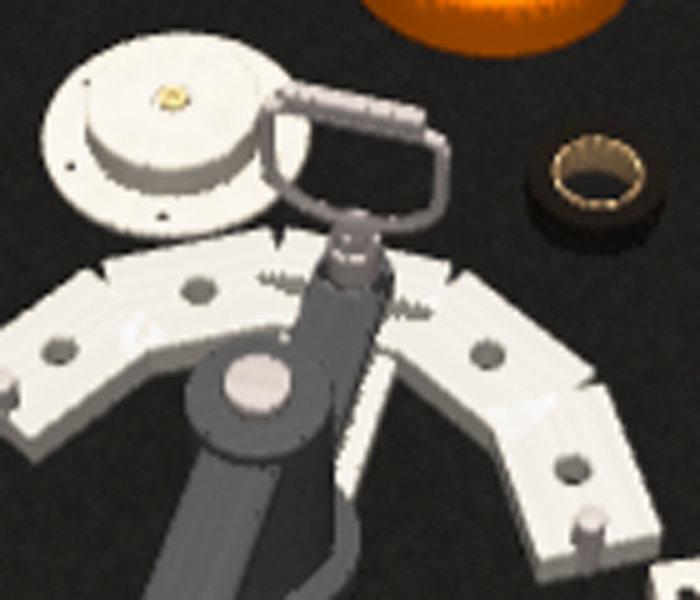

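View pics/top0c.png

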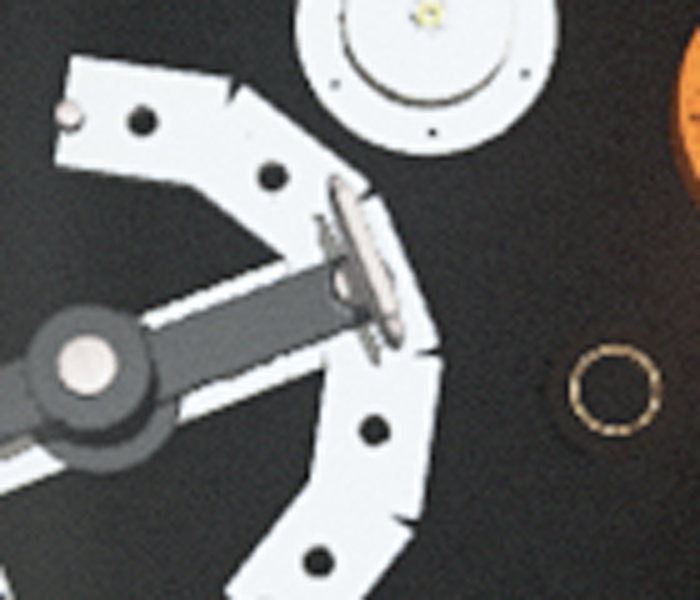

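```bash
cat > c.py <<'E'
from h import *
from scipy.optimize import least_squares
T=np.array([(143,121),(272,176),(374,430),(319,562)])/5+[270,170]
S=np.array([(60,351),(198,291),(488,354),(573,469)])/5+[250,180]
ang=np.radians([-60,-30,30,60])
def hol(p):return [np.array([p[0]-.12*np.cos(p[2]+a),p[1]-.12*np.sin(p[2]+a),.018]) for a in ang]
for use in ("top","scene","both"):
    best=None
    for sg in (1,-1):
        def f(p):
            H=hol(p)[::sg];r=[]
            if use!="scene": r+=[proj("top",h)-t for h,t in zip(H,T)]
            if use!="top": r+=[proj("scene",h)-t for h,t in zip(H,S)]
            return np.concatenate(r)
        s=least_squares(f,[.573,.092,1.9])
        if best is None or s.cost<best[1].cost:best=(sg,s)
    print(use,best[0],best[1].x,best[1].cost,np.round(best[1].fun,1))
p=best[1].x
a=np.array([np.cos(p[2]),np.sin(p[2])])
print("ring",p[:2]-.12*a,"guide",p[:2]+.165*a)
for d in(-.524,.524):
    print(d,"guide",p[:2]+.165*np.array([np.cos(p[2]+d),np.sin(p[2]+d)]),"ring",p[:2]-.12*np.array([np.cos(p[2]+d),np.sin(p[2]+d)]))
n=np.array([-a[1],a[0]])
c=p[:2]-.12*a
for n_ in("top","scene"):
  for e in(-.031,0,.031): print(n_,proj(n_,[*(c+n*e),.133]))
E
python3 c.py
```

```text
top -1 [0.57395786 0.09087964 1.9499846 ] 0.029384469554233197 [-0.1  0.   0.1  0.   0.2 -0.  -0.1 -0. ]
scene -1 [0.5745158  0.09338038 1.95058967] 0.05256820753878533 [-0.1  0.1  0.2 -0.2 -0.   0.  -0.  -0. ]
both -1 [0.57435767 0.09212258 1.95044355] 1.5283382516641535 [-0.7 -0.2 -0.5 -0.1 -0.4 -0.2 -0.7 -0.2  0.3 -0.2  0.6 -0.5  0.4 -0.3
  0.4 -0.4]
ring [ 0.61882881 -0.01933287] guide [0.51320985 0.24537382]
-0.524 guide [0.59809324 0.25540645] ring [ 0.55709543 -0.02662933]
0.524 guide [0.44473551 0.19421614] ring [0.66862833 0.01787271]
top [337.23618071 205.15492558]
top [343.09512158 219.54632299]
top [348.9915226  234.02973429]
scene [304.6384728  196.38094675]
scene [320.86881286 199.71589863]
scene [337.2893922 203.0899402]
```

```bash
cat >> h.py <<'E'
PIV=np.array([.57435,.09212]);YAW=1.95044
def tool(th,down=45.,x_sign=-1):
    y=YAW+th;a=np.array([np.cos(y),np.sin(y),0]);n=np.array([-a[1],a[0],0])
    d=np.radians(down);z=a*np.cos(d)+np.array([0,0,-np.sin(d)]);x=x_sign*n
    return np.c_[x,np.cross(z,x),z]
def ringc(th,z=.0925):
    y=YAW+th;return np.array([*(PIV-.12*np.array([np.cos(y),np.sin(y)])),z])
def delta(P,Rt,base=None):
    s=robot.sense();p,q=(np.array(s["tcp_pos"]),R.from_quat(s["tool_rot"]).as_matrix()) if base is None else base
    return np.round(np.r_[q.T@(P-p)*100, np.degrees(R.from_matrix(q.T@Rt).as_rotvec())],2)
E
python3 - <<'E'
from h import *
Rt=tool(0);P0=ringc(0)-.13*Rt[:,2]+[0,0,.06]
print(P0,delta(P0,Rt))
# mid: tool down with yaw of 45
s=robot.sense();q0=R.from_quat(s["tool_rot"]);M=(R.from_euler('z',50,degrees=True)*q0).as_matrix()
print(delta(np.array([.45,-.45,.30]),M))
D=tool(0,90.)
print(np.degrees((R.from_matrix(D)*q0.inv()).as_rotvec()))
im=cv2.imread("pics/top0.png");cv2.imwrite("pics/cfm.png",cv2.resize(im[180:370,160:300],None,fx=3,fy=3,interpolation=cv2.INTER_CUBIC))
E
```

```text
[ 0.65288677 -0.10471421  0.24442388] [-47.61 -61.27  -0.69  33.08 -38.56 -93.09]
[-18.53 -33.73  -6.24   0.     0.   -50.  ]
[4.6997924e-03 1.1765537e-04 9.8754833e+01]
```

View pics/cfm.png

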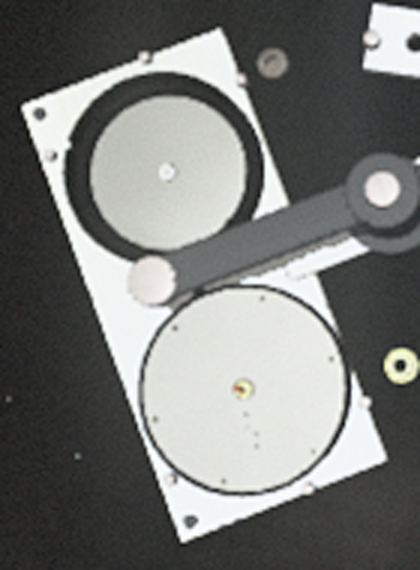

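Candidates for the open housing in the top view: the far disc at (216,236) has a thick black rim and a recessed light floor. The near disc at (243,308) is closed, with a brass stud, so it is the puck. The orange ring at (437,189) is the look-alike. The far disc fits, and it sits at swing −0.524, which moves the ring toward the robot.

Request:
{"op": "drive_tool", "data": {"commands": [{"dx": -3.7, "dy": -6.7, "dz": -3, "rz": -8, "jaw": 0.15}, {"dx": -7.4, "dy": -13.4, "dz": -6.2, "rz": -16, "jaw": 0.15}, {"dx": -11, "dy": -20, "dz": -6.2, "rz": -24, "jaw": 0.15}, {"dx": -14.8, "dy": -27, "dz": -6.2, "rz": -32, "jaw": 0.15}, {"dx": -18.5, "dy": -33.7, "dz": -6.2, "rz": -40, "jaw": 0.15}, {"dx": -18.5, "dy": -33.7, "dz": -6.2, "rz": -50, "jaw": 0.15}, {"dx": -18.5, "dy": -33.7, "dz": -6.2, "rz": -50, "jaw": 0.15}, {"dx": -18.5, "dy": -33.7, "dz": -6.2, "rz": -50, "jaw": 0.15}]}}

```text
invalid input at $.commands[0]: expected keys dx, dy, dz, rx, ry, rz, jaw
```

```bash
python3 - <<'E'
from h import *
s=robot.sense();print(np.round(s["q"],2),np.round(s["tcp_pos"],3),s["time_s"],s["gripper_width"])
for down in (75,60,45):
    Rt=tool(0,down);P0=ringc(0)-.13*tool(0)[:,2]+[0,0,.06]
    print(down,delta(P0,Rt))
E
```

```text
[ 1.27  0.6  -0.    1.6   0.    0.94 -0.08] [ 0.163 -0.706  0.238] 1.2 0.0929435579508321
75 [-47.61 -61.27  -0.69  11.09 -12.92 -98.13]
60 [-47.61 -61.27  -0.69  22.13 -25.79 -96.24]
45 [-47.61 -61.27  -0.69  33.08 -38.56 -93.09]
```

All keys are needed in every row.

Request:
{"op": "drive_tool", "data": {"commands": [{"dx": -3.7, "dy": -6.7, "dz": -3, "rx": 0, "ry": 0, "rz": -8, "jaw": 0.15}, {"dx": -7.4, "dy": -13.4, "dz": -6.2, "rx": 0, "ry": 0, "rz": -16, "jaw": 0.15}, {"dx": -11, "dy": -20, "dz": -6.2, "rx": 0, "ry": 0, "rz": -24, "jaw": 0.15}, {"dx": -14.8, "dy": -27, "dz": -6.2, "rx": 0, "ry": 0, "rz": -32, "jaw": 0.15}, {"dx": -18.5, "dy": -33.7, "dz": -6.2, "rx": 0, "ry": 0, "rz": -40, "jaw": 0.15}, {"dx": -18.5, "dy": -33.7, "dz": -6.2, "rx": 0, "ry": 0, "rz": -50, "jaw": 0.15}, {"dx": -18.5, "dy": -33.7, "dz": -6.2, "rx": 0, "ry": 0, "rz": -50, "jaw": 0.15}, {"dx": -18.5, "dy": -33.7, "dz": -6.2, "rx": 0, "ry": 0, "rz": -50, "jaw": 0.15}]}}

```text
time_s: 2.0
tcp_pos: [0.4516, -0.4483, 0.3]
tool_rot: [0.973, -0.232, 0.0, -0.0]
contact_force: [0.9, -1.3, -0.0]
gripper_width: 0.0341
```

```bash
cat > d.py <<'E'
from h import *
s=robot.sense();print(np.round(s["q"],2),np.round(s["tcp_pos"],3),s["time_s"],s["gripper_width"])
for down in (75,60,45):
    Rt=tool(0,down);P0=ringc(0)-.13*tool(0)[:,2]+[0,0,.06]
    print(down,delta(P0,Rt))
E
python3 d.py
```

```text
[ 0.88  0.44 -0.28  1.73  0.14  0.98  0.08] [ 0.452 -0.448  0.3  ] 2.0 0.0340772669397043
75 [  2.41 -39.75   5.58  14.08  -6.41 -48.34]
60 [  2.41 -39.75   5.58  28.16 -12.77 -47.48]
45 [  2.41 -39.75   5.58  42.2  -19.12 -46.03]
```

Request:
{"op": "drive_tool", "data": {"commands": [{"dx": 0.3, "dy": -4.5, "dz": 0, "rx": 5, "ry": -2, "rz": -6, "jaw": 0.15}, {"dx": 0.6, "dy": -9, "dz": 0, "rx": 10, "ry": -4.5, "rz": -11.5, "jaw": 0.15}, {"dx": 0.8, "dy": -13.5, "dz": 0, "rx": 15, "ry": -7, "rz": -17, "jaw": 0.15}, {"dx": 1.1, "dy": -18, "dz": 0, "rx": 20, "ry": -9, "rz": -22, "jaw": 0.15}, {"dx": 1.4, "dy": -22.5, "dz": 0, "rx": 25, "ry": -11.3, "rz": -27, "jaw": 0.15}, {"dx": 1.7, "dy": -27, "dz": 1, "rx": 30, "ry": -13.6, "rz": -33, "jaw": 0.15}, {"dx": 2, "dy": -31.5, "dz": 2, "rx": 35, "ry": -16, "rz": -38, "jaw": 0.15}, {"dx": 2.2, "dy": -36, "dz": 4, "rx": 40, "ry": -18, "rz": -43, "jaw": 0.15}, {"dx": 2.4, "dy": -39.75, "dz": 5.6, "rx": 42.2, "ry": -19.1, "rz": -46, "jaw": 0.15}, {"dx": 2.4, "dy": -39.75, "dz": 5.6, "rx": 42.2, "ry": -19.1, "rz": -46, "jaw": 0.15}, {"dx": 2.4, "dy": -39.75, "dz": 5.6, "rx": 42.2, "ry": -19.1, "rz": -46, "jaw": 0.15}]}}

```text
time_s: 3.1
tcp_pos: [0.6517, -0.1065, 0.2426]
tool_rot: [0.907, 0.173, -0.073, -0.376]
contact_force: [0.6, -0.4, 0.2]
gripper_width: 0.0141
```

```bash
cat > d.py <<'E'
from h import *
s=robot.sense();print(np.round(s["q"],2),np.round(s["tcp_pos"],3),s["time_s"],s["gripper_width"])
Rt=tool(0);print(delta(ringc(0)-.09*Rt[:,2],Rt))
E
python3 d.py
cat > look.py <<'E'
import sys
from h import *
t=sys.argv[1]
for n in("scene","wrist"): cv2.imwrite(f"pics/{n}{t}.png",robot.read_camera(n))
E
python3 look.py 1
```

```text
[ 0.7   0.87 -0.69  1.44 -0.18  1.38  0.54] [ 0.652 -0.106  0.243] 3.1 0.0140889776707021
[ 0.19  4.04  8.19 -0.06  0.01 -0.14]
```

View pics/scene1.png

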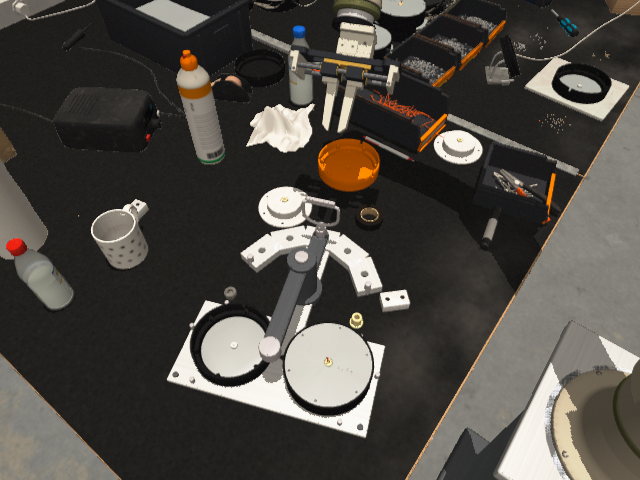

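View pics/wrist1.png

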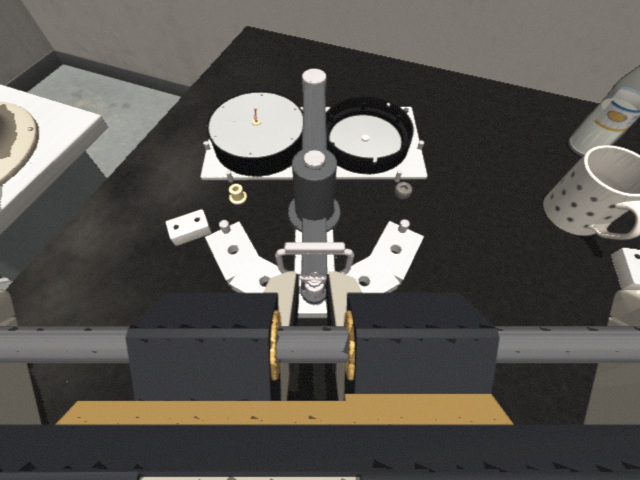

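Request:
{"op": "drive_tool", "data": {"commands": [{"dx": 0.2, "dy": 2, "dz": 4, "rx": 0, "ry": 0, "rz": 0, "jaw": 0.05}, {"dx": 0.2, "dy": 4, "dz": 8.2, "rx": 0, "ry": 0, "rz": 0, "jaw": 0.05}, {"dx": 0.2, "dy": 4, "dz": 11, "rx": 0, "ry": 0, "rz": 0, "jaw": 0.05}, {"dx": 0.2, "dy": 4, "dz": 14, "rx": 0, "ry": 0, "rz": 0, "jaw": 0.05}, {"dx": 0.2, "dy": 4, "dz": 14, "rx": 0, "ry": 0, "rz": 0, "jaw": 0.05}, {"dx": 0.2, "dy": 4, "dz": 14, "rx": 0, "ry": 0, "rz": 0, "jaw": 0.05}]}}

```text
time_s: 3.8
tcp_pos: [0.6277, -0.0423, 0.1173]
tool_rot: [0.908, 0.172, -0.071, -0.375]
contact_force: [0.7, -1.0, 0.0]
gripper_width: 0.0048
```

```bash
cat > d.py <<'E'
from h import *
s=robot.sense();print(np.round(s["q"],2),np.round(s["tcp_pos"],3),s["time_s"],s["gripper_width"],np.round(s["contact_force"],1))
Rt=tool(0);print(delta(ringc(0),Rt))
E
python3 d.py
python3 look.py 2
python3 - <<'E'
import cv2
a=cv2.imread("pics/scene2.png")[130:270,230:400];b=cv2.imread("pics/wrist2.png")[200:340,230:400]
import numpy as np
cv2.imwrite("pics/c2.png",cv2.resize(np.hstack([a,b]),None,fx=2.35,fy=2.35,interpolation=cv2.INTER_CUBIC))
E
```

```text
[ 0.65  0.96 -0.68  1.62 -0.15  1.09  0.57] [ 0.628 -0.042  0.117] 3.8 0.004756422223272193 [ 0.7 -1.   0. ]
[ 0.01  0.01  3.5   0.1  -0.16 -0.19]
```

View pics/c2.png

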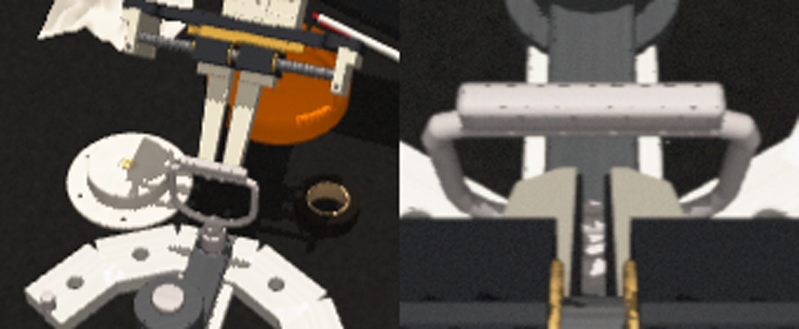

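The fingers are centred on the ring, with the tips just short of its plane under the bar. Inserting now.

Request:
{"op": "drive_tool", "data": {"commands": [{"dx": 0, "dy": 0, "dz": 0.8, "rx": 0, "ry": 0, "rz": 0, "jaw": 0.05}, {"dx": 0, "dy": 0, "dz": 1.6, "rx": 0, "ry": 0, "rz": 0, "jaw": 0.05}, {"dx": 0, "dy": 0, "dz": 2.4, "rx": 0, "ry": 0, "rz": 0, "jaw": 0.05}, {"dx": 0, "dy": 0, "dz": 3.2, "rx": 0, "ry": 0, "rz": 0, "jaw": 0.05}, {"dx": 0, "dy": 0, "dz": 3.2, "rx": 0, "ry": 0, "rz": 0, "jaw": 0.05}]}}

```text
time_s: 4.4
tcp_pos: [0.6181, -0.0185, 0.0929]
tool_rot: [0.907, 0.173, -0.073, -0.376]
contact_force: [-0.6, -0.5, 0.4]
gripper_width: 0.0048
```

```bash
python3 d.py
python3 look.py 3
python3 - <<'E'
import cv2
a=cv2.imread("pics/scene3.png")[130:270,230:400];b=cv2.imread("pics/wrist3.png")[200:340,230:400]
import numpy as np
cv2.imwrite("pics/c3.png",cv2.resize(np.hstack([a,b]),None,fx=2.35,fy=2.35,interpolation=cv2.INTER_CUBIC))
E
```

```text
[ 0.63  0.99 -0.68  1.66 -0.15  1.02  0.57] [ 0.618 -0.018  0.093] 4.4 0.004756757353720708 [-0.6 -0.5  0.4]
[ 0.04  0.1  -0.05 -0.08  0.03 -0.13]
```

View pics/c3.png

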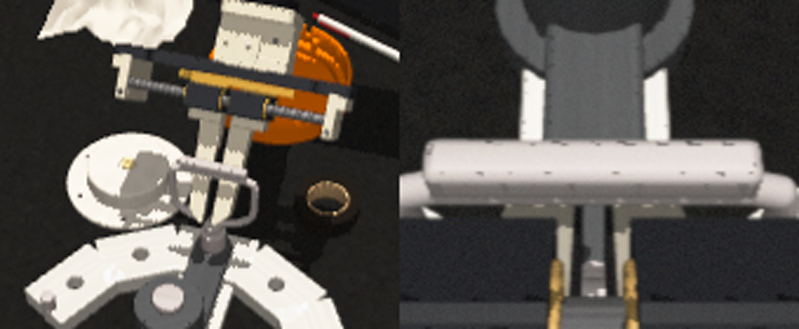

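Request:
{"op": "drive_tool", "data": {"commands": [{"dx": 0, "dy": -0.4, "dz": -0.4, "rx": 0, "ry": 0, "rz": 0, "jaw": 0.05}, {"dx": 0, "dy": -0.8, "dz": -0.8, "rx": 0, "ry": 0, "rz": 0, "jaw": 0.05}, {"dx": 0, "dy": -1.1, "dz": -1.1, "rx": 0, "ry": 0, "rz": 0, "jaw": 0.05}, {"dx": 0, "dy": -1.4, "dz": -1.4, "rx": 0, "ry": 0, "rz": 0, "jaw": 0.05}, {"dx": 0, "dy": -1.4, "dz": -1.4, "rx": 0, "ry": 0, "rz": 0, "jaw": 0.05}]}}

```text
time_s: 5.0
tcp_pos: [0.6194, -0.0203, 0.1138]
tool_rot: [0.908, 0.173, -0.072, -0.375]
contact_force: [1.9, -1.6, -4.6]
gripper_width: 0.0045
```

```bash
cat > pin.py <<'E'
import sys
from h import *
s=robot.sense();print(np.round(s["tcp_pos"],4),s["time_s"],np.round(s["contact_force"],1))
t=sys.argv[1]
for n in("scene","top","wrist"):
    cv2.imwrite(f"pics/{n}{t}.png",robot.read_camera(n))
a=cv2.imread(f"pics/scene{t}.png")[150:290,230:400];b=cv2.imread(f"pics/top{t}.png")[170:310,270:440]
cv2.imwrite(f"pics/c{t}.png",cv2.resize(np.hstack([a,b]),None,fx=2.35,fy=2.35,interpolation=cv2.INTER_CUBIC))
E
python3 pin.py 4
```

```text
[ 0.6194 -0.0203  0.1138] 5.0 [ 1.9 -1.6 -4.6]
```

View pics/c4.png

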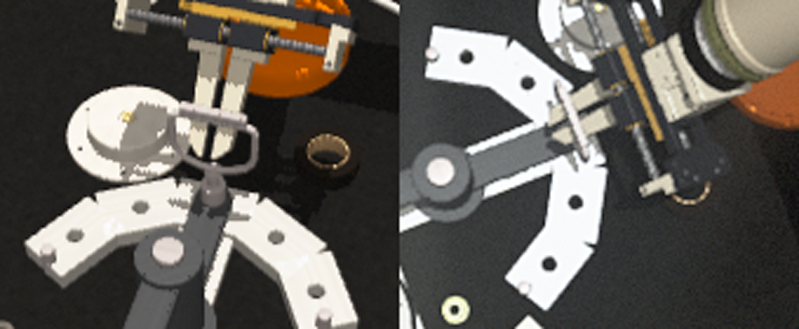

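Request:
{"op": "drive_tool", "data": {"commands": [{"dx": 0, "dy": -0.25, "dz": -0.25, "rx": 0, "ry": 0, "rz": 0, "jaw": 0.05}, {"dx": 0, "dy": -0.5, "dz": -0.5, "rx": 0, "ry": 0, "rz": 0, "jaw": 0.05}, {"dx": 0, "dy": -0.75, "dz": -0.75, "rx": 0, "ry": 0, "rz": 0, "jaw": 0.05}, {"dx": 0, "dy": -0.75, "dz": -0.75, "rx": 0, "ry": 0, "rz": 0, "jaw": 0.05}, {"dx": 0, "dy": -0.75, "dz": -0.75, "rx": 0, "ry": 0, "rz": 0, "jaw": 0.05}]}}

```text
time_s: 5.65
tcp_pos: [0.6192, -0.0201, 0.124]
tool_rot: [0.908, 0.173, -0.072, -0.375]
contact_force: [1.4, -5.2, -6.0]
gripper_width: 0.0048
```

```bash
python3 pin.py 5
python3 - <<'E'
import cv2
a=cv2.imread("pics/scene0.png")[180:260,270:370];b=cv2.imread("pics/scene5.png")[180:260,270:370]
import numpy as np
cv2.imwrite("pics/c5.png",cv2.resize(np.hstack([a,b]),None,fx=4,fy=4,interpolation=cv2.INTER_CUBIC))
E
```

```text
[ 0.6192 -0.0201  0.124 ] 5.65 [ 1.4 -5.2 -6. ]
```

View pics/c5.png

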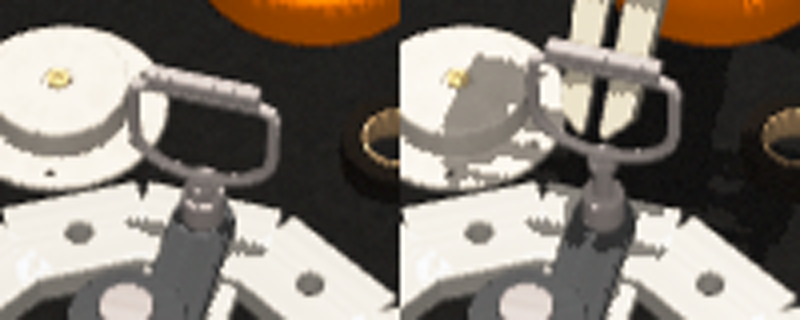

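```bash
python3 - <<'E'
from h import *
c=ringc(0,.1275)
for z in(.1275,.1400,.1445,.1495): print(z,proj("scene",[c[0],c[1],z]))
# template shift of bar region; exclude fingers: use right end of the bar
a=cv2.imread("pics/scene0.png");b=cv2.imread("pics/scene5.png")
for (x0,y0,x1,y1) in [(328,198,342,212),(326,196,340,206),(303,194,312,206)]:
    t=cv2.resize(a[y0:y1,x0:x1],None,fx=4,fy=4,interpolation=cv2.INTER_CUBIC);s=cv2.resize(b[y0-14:y1+6,x0-5:x1+5],None,fx=4,fy=4,interpolation=cv2.INTER_CUBIC)
    m=cv2.matchTemplate(s,t,cv2.TM_CCOEFF_NORMED);_,v,_,l=cv2.minMaxLoc(m);print(v,l[0]/4-5,l[1]/4-14)
# waypoints
s=robot.sense();P=np.array(s["tcp_pos"]);q=R.from_quat(s["tool_rot"])
for th in np.radians([-5,-10,-15,-20,-25,-27,-30]):
    r=R.from_euler('z',th);Pn=np.array([*PIV,0])+r.apply(P-np.array([*PIV,0]))
    print(np.degrees(th).round(),delta(Pn,(r*q).as_matrix()))
E
```

```text
0.1275 [320.87876652 201.71928599]
0.14 [320.86609387 197.13967863]
0.1445 [320.86146095 195.46544774]
0.1495 [320.85626844 193.58899281]
0.7642824053764343 0.5 -6.5
0.6540634632110596 -5.0 2.75
0.5405163764953613 -5.0 -4.25
-5.0 [-1.05 -0.03  0.03  0.    3.53  3.54]
-10.0 [-2.1  -0.12  0.13  0.01  7.07  7.08]
-15.0 [-3.130e+00 -2.800e-01  2.800e-01  1.000e-02  1.060e+01  1.061e+01]
-20.0 [-4.14 -0.5   0.51  0.02 14.13 14.15]
-25.0 [-5.11 -0.78  0.79  0.02 17.67 17.69]
-27.0 [-5.49 -0.91  0.92  0.02 19.08 19.1 ]
-30.0 [-6.05 -1.13  1.13  0.03 21.2  21.23]
```

Pin is about 17–18 mm up and the arm is still in the middle. Swinging now.

Request:
{"op": "drive_tool", "data": {"commands": [{"dx": -0.4, "dy": 0, "dz": 0, "rx": 0, "ry": 1.4, "rz": 1.4, "jaw": 0.05}, {"dx": -1.05, "dy": -0.03, "dz": 0.03, "rx": 0, "ry": 3.5, "rz": 3.5, "jaw": 0.05}, {"dx": -1.68, "dy": -0.08, "dz": 0.08, "rx": 0, "ry": 5.7, "rz": 5.7, "jaw": 0.05}, {"dx": -2.3, "dy": -0.15, "dz": 0.15, "rx": 0, "ry": 7.8, "rz": 7.8, "jaw": 0.05}, {"dx": -2.92, "dy": -0.25, "dz": 0.25, "rx": 0, "ry": 9.9, "rz": 9.9, "jaw": 0.05}, {"dx": -3.53, "dy": -0.36, "dz": 0.36, "rx": 0, "ry": 12, "rz": 12, "jaw": 0.05}, {"dx": -4.14, "dy": -0.5, "dz": 0.5, "rx": 0, "ry": 14.1, "rz": 14.1, "jaw": 0.05}, {"dx": -4.72, "dy": -0.66, "dz": 0.67, "rx": 0, "ry": 16.3, "rz": 16.3, "jaw": 0.05}, {"dx": -5.11, "dy": -0.78, "dz": 0.79, "rx": 0, "ry": 17.7, "rz": 17.7, "jaw": 0.05}, {"dx": -5.49, "dy": -0.91, "dz": 0.92, "rx": 0, "ry": 19.1, "rz": 19.1, "jaw": 0.05}, {"dx": -5.49, "dy": -0.91, "dz": 0.92, "rx": 0, "ry": 19.1, "rz": 19.1, "jaw": 0.05}]}}

```text
time_s: 6.9
tcp_pos: [0.562, -0.0281, 0.1239]
tool_rot: [0.923, -0.045, 0.017, -0.382]
contact_force: [-0.5, -5.3, -5.4]
gripper_width: 0.0048
```

```bash
python3 pin.py 6
```

```text
[ 0.562  -0.0281  0.1239] 6.9 [-0.5 -5.3 -5.4]
```

View pics/c6.png

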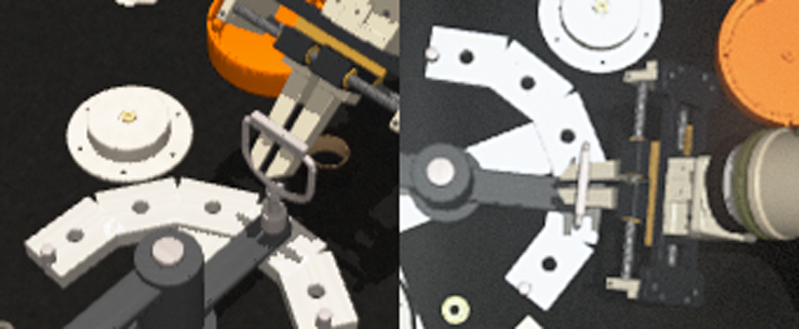

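View pics/wrist6.png

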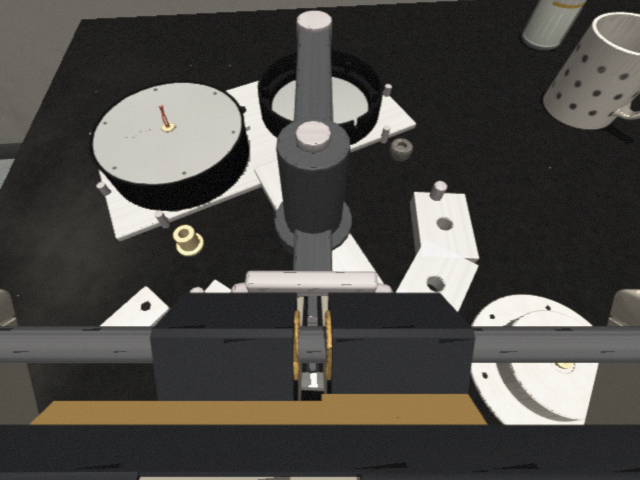

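View pics/top6.png

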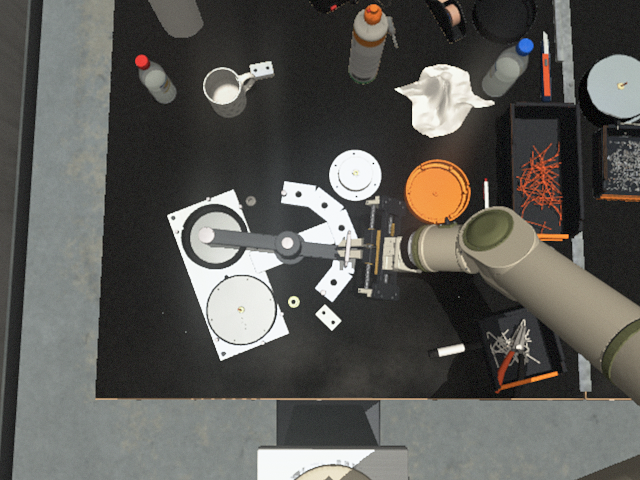

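```bash
cat > ang.py <<'E'
import sys
from h import *
def meas(f):
    im=cv2.imread(f);hsv=cv2.cvtColor(im,cv2.COLOR_BGR2HSV)
    P=PIV
    # search ring angle by rendering: pinkish boss top
    best=[]
    g=im.astype(int);pk=(g[...,2]-g[...,1]>4)&(g[...,2]>150)
    n,l,st,c=cv2.connectedComponentsWithStats(pk.astype(np.uint8))
    for i in range(1,n):
        if 60<st[i,4]<600 and 180<c[i][0]<310 and 200<c[i][1]<310: best.append((st[i,4],c[i]))
    return best
for f in sys.argv[1:]:
    for a,c in meas(f):
        for z in(.105,.119):
            w=atz("top",c,z)[:2]-PIV+np.array([.0004,.00125]);print(f,a,c.round(1),z,np.hypot(*w).round(4),np.degrees(np.arctan2(w[1],w[0])-YAW).round(2))
E
python3 ang.py pics/top0.png pics/top5.png pics/top6.png
python3 - <<'E'
from h import *
for f,p in(("pics/top0.png",(211,274)),("pics/top6.png",(206,235)),("pics/top0.png",(288,243))):
    im=cv2.imread(f);x,y=p;print(im[y-1:y+2,x-1:x+2].reshape(-1,3).tolist())
    g=cv2.resize(cv2.cvtColor(im,cv2.COLOR_BGR2GRAY)[y-20:y+20,x-20:x+20],None,fx=6,fy=6,interpolation=cv2.INTER_CUBIC)
    print(cv2.HoughCircles(g,cv2.HOUGH_GRADIENT_ALT,1,20,param1=100,param2=.6,minRadius=25,maxRadius=70))
E
```

```text
[[226, 228, 232], [228, 230, 234], [229, 232, 236], [225, 227, 231], [230, 231, 235], [229, 231, 235], [225, 227, 232], [227, 228, 233], [233, 235, 238]]
[[[117.       113.        47.563847]]]
[[225, 227, 231], [229, 231, 235], [228, 230, 235], [227, 229, 233], [226, 229, 233], [229, 232, 237], [225, 227, 232], [226, 227, 233], [230, 233, 236]]
[[[123.       121.        46.590614]]]
[[228, 230, 234], [233, 236, 238], [235, 237, 241], [231, 231, 236], [234, 236, 240], [235, 237, 240], [233, 234, 238], [234, 235, 240], [238, 240, 242]]
[[[116.      115.       35.61763]]]
```

```bash
cat > ang.py <<'E'
import sys
from h import *
def boss(f,p):
    im=cv2.imread(f);x,y=p
    g=cv2.resize(cv2.cvtColor(im,cv2.COLOR_BGR2GRAY)[y-20:y+20,x-20:x+20],None,fx=6,fy=6,interpolation=cv2.INTER_CUBIC)
    c=cv2.HoughCircles(g,cv2.HOUGH_GRADIENT_ALT,1,20,param1=100,param2=.6,minRadius=40,maxRadius=55)[0,0]
    return np.array([x-20+(c[0]-2.5)/6,y-20+(c[1]-2.5)/6])
piv=atz("top",np.array([288-20+113.5/6,243-20+112.5/6]),.123)[:2]
def ang(f,p,z=.12):
    w=atz("top",boss(f,p),z)[:2]-piv;return np.hypot(*w).round(4),np.degrees(np.arctan2(w[1],w[0]))
r0,a0=ang("pics/top0.png",(211,274))
for t in sys.argv[1:]:
    r,a=ang(f"pics/top{t}.png",(206,235));print(t,r0,r,"swing deg",round(a-a0,2))
E
python3 ang.py 6
```

```text
Traceback (most recent call last):
  File "ang.py", line 13, in <module>
    r,a=ang(f"pics/top{t}.png",(206,235));print(t,r0,r,"swing deg",round(a-a0,2))
        ~~~^^^^^^^^^^^^^^^^^^^^^^^^^^^^^^
  File "ang.py", line 10, in ang
    w=atz("top",boss(f,p),z)[:2]-piv;return np.hypot(*w).round(4),np.degrees(np.arctan2(w[1],w[0]))
                ~~~~^^^^^
  File "ang.py", line 6, in boss
    c=cv2.HoughCircles(g,cv2.HOUGH_GRADIENT_ALT,1,20,param1=100,param2=.6,minRadius=40,maxRadius=55)[0,0]
      ~~~~~~~~~~~~~~~~~~~~~~~~~~~~~~~~~~~~~~~~~~~~~~~~~~~~~~~~~~~~~~~~~~~~~~~~~~~~~~~~~~~~~~~~~~~~~~^^^^^
TypeError: 'NoneType' object is not subscriptable
```

```bash
sed -i 's/minRadius=40,maxRadius=55/minRadius=25,maxRadius=70/' ang.py; python3 ang.py 5 6;  python3 - <<'E'
from h import *
s=robot.sense();p=np.array(s["tcp_pos"])[:2]-PIV;print("tcp ang",np.degrees(np.arctan2(-p[1],-p[0])-YAW))
E
```

```text
tcp ang -27.105193116012977Traceback (most recent call last):
  File "ang.py", line 13, in <module>
    r,a=ang(f"pics/top{t}.png",(206,235));print(t,r0,r,"swing deg",round(a-a0,2))
        ~~~^^^^^^^^^^^^^^^^^^^^^^^^^^^^^^
  File "ang.py", line 10, in ang
    w=atz("top",boss(f,p),z)[:2]-piv;return np.hypot(*w).round(4),np.degrees(np.arctan2(w[1],w[0]))
                ~~~~^^^^^
  File "ang.py", line 6, in boss
    c=cv2.HoughCircles(g,cv2.HOUGH_GRADIENT_ALT,1,20,param1=100,param2=.6,minRadius=25,maxRadius=70)[0,0]
      ~~~~~~~~~~~~~~~~~~~~~~~~~~~~~~~~~~~~~~~~~~~~~~~~~~~~~~~~~~~~~~~~~~~~~~~~~~~~~~~~~~~~~~~~~~~~~~^^^^^
TypeError: 'NoneType' object is not subscriptable
```

```bash
python3 ang.py 6
```

```text
6 0.163 0.1617 swing deg -26.9
```

Request:
{"op": "drive_tool", "data": {"commands": [{"dx": -0.21, "dy": 0, "dz": 0, "rx": 0, "ry": 0.7, "rz": 0.7, "jaw": 0.05}, {"dx": -0.42, "dy": -0.01, "dz": 0.01, "rx": 0, "ry": 1.4, "rz": 1.4, "jaw": 0.05}, {"dx": -0.63, "dy": -0.01, "dz": 0.01, "rx": 0, "ry": 2.1, "rz": 2.1, "jaw": 0.05}, {"dx": -0.63, "dy": -0.01, "dz": 0.01, "rx": 0, "ry": 2.1, "rz": 2.1, "jaw": 0.05}, {"dx": -0.63, "dy": -0.01, "dz": 0.01, "rx": 0, "ry": 2.1, "rz": 2.1, "jaw": 0.05}]}}

```text
time_s: 7.55
tcp_pos: [0.557, -0.0274, 0.1238]
tool_rot: [0.922, -0.067, 0.027, -0.381]
contact_force: [-1.5, -7.0, -6.2]
gripper_width: 0.0049
```

```bash
python3 pin.py 7;python3 ang.py 7;  python3 - <<'E'
from h import *
s=robot.sense();p=np.array(s["tcp_pos"])[:2]-PIV;print("tcp ang",np.degrees(np.arctan2(-p[1],-p[0])-YAW))
E
```

```text
[ 0.557  -0.0274  0.1238] 7.55 [-1.5 -7.  -6.2]
7 0.163 0.1635 swing deg -30.39
tcp ang -29.97667781582507
```

Request:
{"op": "drive_tool", "data": {"commands": [{"dx": 0, "dy": 0.2, "dz": 0.2, "rx": 0, "ry": 0, "rz": 0, "jaw": 0.05}, {"dx": 0, "dy": 0.5, "dz": 0.5, "rx": 0, "ry": 0, "rz": 0, "jaw": 0.05}, {"dx": 0, "dy": 0.8, "dz": 0.8, "rx": 0, "ry": 0, "rz": 0, "jaw": 0.05}, {"dx": 0, "dy": 1.1, "dz": 1.1, "rx": 0, "ry": 0, "rz": 0, "jaw": 0.05}, {"dx": 0, "dy": 1.4, "dz": 1.4, "rx": 0, "ry": 0, "rz": 0, "jaw": 0.05}, {"dx": 0, "dy": 1.4, "dz": 1.4, "rx": 0, "ry": 0, "rz": 0, "jaw": 0.05}]}}

```text
time_s: 8.3
tcp_pos: [0.5572, -0.026, 0.1046]
tool_rot: [0.921, -0.067, 0.027, -0.382]
contact_force: [-0.6, -1.8, -3.6]
gripper_width: 0.0046
```

```bash
python3 pin.py 8;python3 ang.py 8; python3 - <<'E'
from h import *
im=cv2.imread("pics/scene8.png")
print(proj("scene",ringc(-.5236,.1215)),proj("scene",ringc(-.5236,.1335)))
for z in(.133,.145):
  for e in(-.025,.025):
    y=YAW-.5236;c=ringc(-.5236,z)+e*np.array([-np.sin(y),np.cos(y),0]);q=proj("scene",c);print(z,q)
cv2.imwrite("pics/c8b.png",cv2.resize(im[190:290,290:400],None,fx=6,fy=6,interpolation=cv2.INTER_CUBIC))
E
```

```text
[ 0.5572 -0.026   0.1046] 8.3 [-0.6 -1.8 -3.6]
8 0.163 0.1614 swing deg -29.42
[350.48617066 216.93868593] [350.80203448 212.6375912 ]
0.133 [340.73817686 205.32658095]
0.133 [361.10065412 220.50566409]
0.145 [340.94551306 200.9065527 ]
0.145 [361.54460962 216.14171016]
```

View pics/c8b.png

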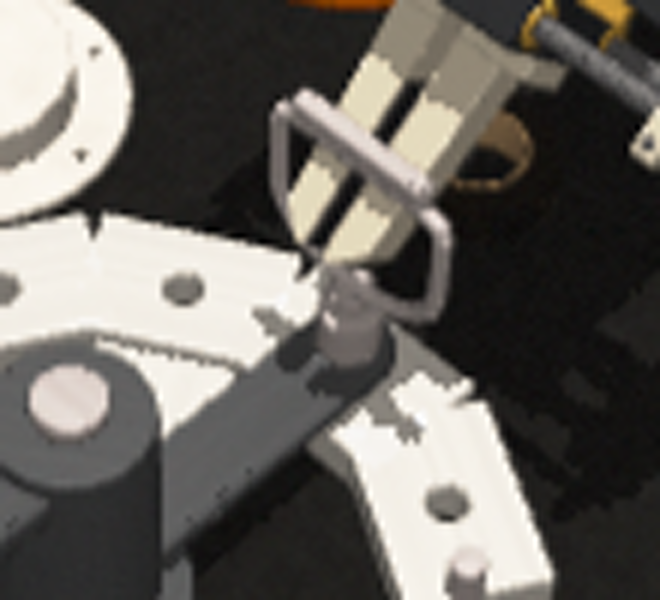

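Strip ends at (340,205) and (362,222) match the pin-home projection. There is still about 3.6 N on the finger, so I lower a little more to the free height.

Request:
{"op": "drive_tool", "data": {"commands": [{"dx": 0, "dy": 0.3, "dz": 0.3, "rx": 0, "ry": 0, "rz": 0, "jaw": 0.05}, {"dx": 0, "dy": 0.6, "dz": 0.6, "rx": 0, "ry": 0, "rz": 0, "jaw": 0.05}, {"dx": 0, "dy": 0.8, "dz": 0.8, "rx": 0, "ry": 0, "rz": 0, "jaw": 0.05}, {"dx": 0, "dy": 0.8, "dz": 0.8, "rx": 0, "ry": 0, "rz": 0, "jaw": 0.05}]}}

```text
time_s: 8.85
tcp_pos: [0.5568, -0.0268, 0.0926]
tool_rot: [0.921, -0.068, 0.027, -0.382]
contact_force: [-0.0, 0.5, -0.2]
gripper_width: 0.0046
```

```bash
python3 pin.py 9;python3 ang.py 9; python3 - <<'E'
from h import *
im=cv2.imread("pics/scene9.png");im0=cv2.imread("pics/scene8.png")
cv2.imwrite("pics/c9b.png",cv2.resize(np.hstack([im0[190:290,310:390],im[190:290,310:390]]),None,fx=5,fy=5,interpolation=cv2.INTER_CUBIC))
E
```

```text
[ 0.5568 -0.0268  0.0926] 8.85 [-0.   0.5 -0.2]
9 0.163 0.1611 swing deg -29.44
```

View pics/c9b.png

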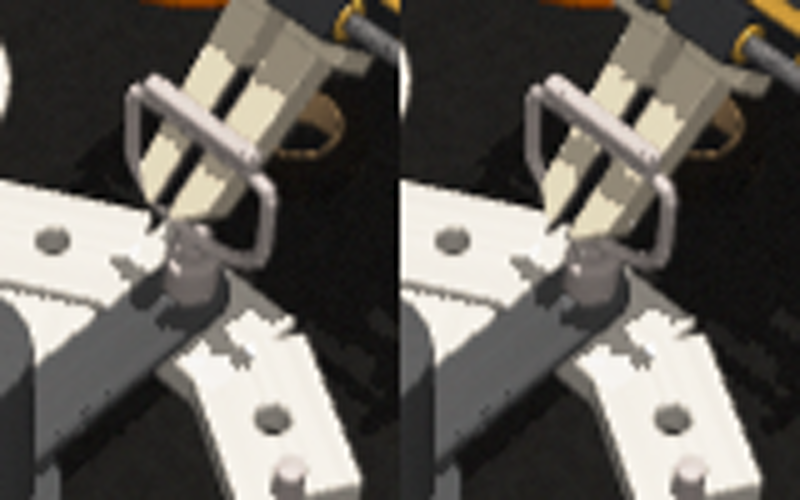

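Pin is home with no load on the finger. Retracting straight back.

Request:
{"op": "drive_tool", "data": {"commands": [{"dx": 0, "dy": 0, "dz": -1, "rx": 0, "ry": 0, "rz": 0, "jaw": 0.05}, {"dx": 0, "dy": 0, "dz": -2.5, "rx": 0, "ry": 0, "rz": 0, "jaw": 0.05}, {"dx": 0, "dy": 0, "dz": -5, "rx": 0, "ry": 0, "rz": 0, "jaw": 0.05}, {"dx": 0, "dy": 0, "dz": -9, "rx": 0, "ry": 0, "rz": 0, "jaw": 0.05}, {"dx": 0, "dy": 0, "dz": -13, "rx": 0, "ry": 0, "rz": 0, "jaw": 0.05}, {"dx": 0, "dy": 0, "dz": -13, "rx": 0, "ry": 0, "rz": 0, "jaw": 0.05}, {"dx": 0, "dy": 0, "dz": -13, "rx": 0, "ry": 0, "rz": 0, "jaw": 0.05}]}}

```text
time_s: 9.7
tcp_pos: [0.5437, -0.119, 0.1856]
tool_rot: [0.922, -0.068, 0.028, -0.381]
contact_force: [-0.5, 0.4, -0.1]
gripper_width: 0.0049
```

```bash
python3 pin.py 10;python3 ang.py 10; python3 - <<'E'
from h import *
im=cv2.imread("pics/scene10.png");cv2.imwrite("pics/c10b.png",cv2.resize(im[190:290,290:400],None,fx=6,fy=6,interpolation=cv2.INTER_CUBIC))
E
```

```text
[ 0.5437 -0.119   0.1856] 9.7 [-0.5  0.4 -0.1]
10 0.163 0.1619 swing deg -29.76
```

View pics/c10b.png

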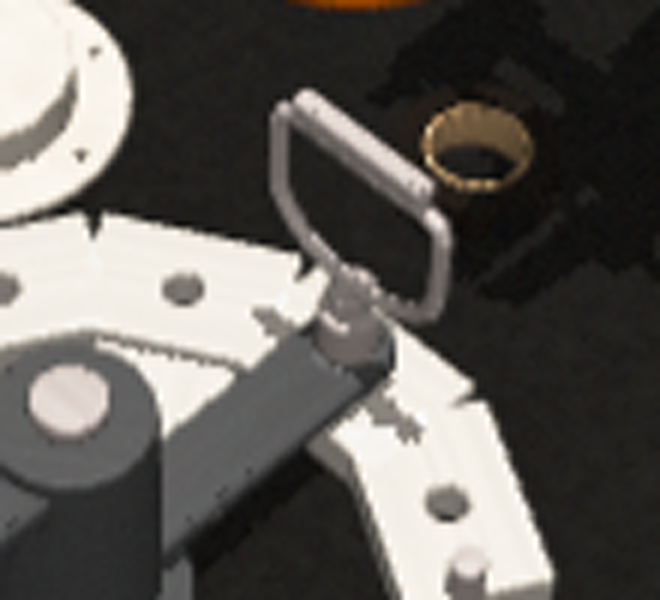

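View pics/top10.png

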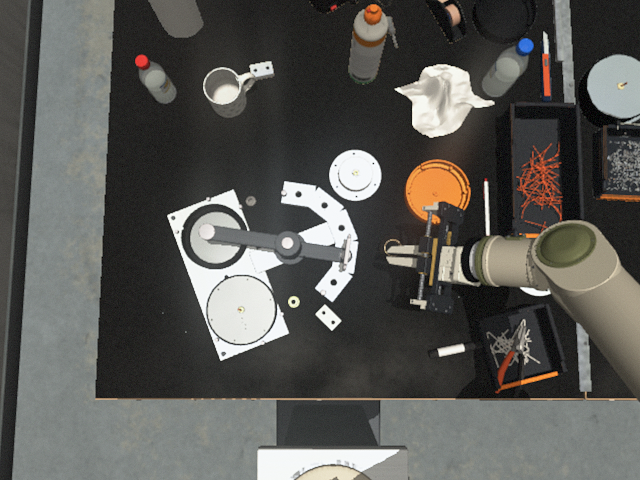

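```bash
python3 -c "
from plant import robot
print(robot.sign_off())"
```

```text
the job is handed in; nothing more can be done
None
```

I hooked the nearly closed fingers through the pull ring at 45° and lifted the pin about 17–18 mm by the underside of the top bar. I then swung the arm to −30°, over the far, black open housing, and lowered the pin home. After that I backed the fingers straight out and handed the job in at about 10 s.

**What the last checks showed:**
- **Arm angle:** −29.8° by the top camera, against a target of −30°. Readings during the last moves scattered by about half a degree.
- **Pin:** the ring stood at its pin-home position in the scene image, with the collar seated as at the start.
- **Forces:** about 0 N after release. The highest reading I saw was roughly 9–10 N.
- **Other things:** the housing, puck and small things looked unmoved in the top picture; I did not measure their positions again.

**One mismatch:** the network's housing centre lay about 5 mm from where I worked out the guide would be. That is within the 10 mm limit, and I put it down to measurement error because the pin is seated in the right hole.

The first move call was refused because its rows were missing keys; nothing moved and no time was lost.

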